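# Nest the second bracket in the measuring-room tray

## Task

The black tray beside the measuring microscope holds two identical blue L-shaped brackets, nested head to tail; one is already in its place. Pick out the loose bracket of the same hand (its mirror-image twin does not fit; leave that one where it lies) and set it into the empty L-shaped gap, lowering it in rather than dropping it, so that it lies flat on the tray floor beside the seated bracket, which must stay flat in its own place; then let go.

Things in the scene. Friction and masses are not known exactly. Their poses are not given: they have to be found in the camera images.
- tray: Black tray, yellow floor, fixed, 196 x 116 x 18 mm. Origin: centre of its underside; x along its long side, z up. Floor 6 mm above the origin; pocket 160 x 80 mm, walls 12 mm above the floor, upper 6 mm sloped out at 45 deg. About 5 mm spare at each wall, 10 mm between brackets. Gap: 'bracket' belongs with its origin at (-31, -20, 6) mm in this frame, its x, y axes along the tray's x, y.
- bracket: Bracket to load: blue L plate 12 mm thick, aluminium tab on top, about 0.22 kg, flat on the bench (z = 0). Origin: underside, below the tab's middle; z up. Long leg x -44 to 66, y -15 to 15 mm. Short leg x -44 to -14, on out to y = +55 mm. Tab, to be pinched across its thickness: 40 mm long in x, 12 thick in y, from z = 12 to 52 mm. Centre of mass about 7 mm to +y of the tab.
- seated: The identical bracket already in the tray (same shape and frame as 'bracket'), loose, turned half round: its origin is at (31, 20, 6) mm in the tray frame, its x axis along the tray's -x.
- mirror: Bystander: the mirror-image bracket, same blue plate, tab, sizes and frame, but its short leg goes to -y (out to y = -55 mm). Loose on the bench, not to be moved. A plain steel bar (110 x 30 x 12 mm) and a black round cap (56 mm across, 18 mm high) also lie about.
There are look-alikes about, which are no part of the job. What is shaped like the seated but orange, pink or yellow is not meant.

How it is judged:
On the way:
1. the bracket is lowered into the gap while still held: within 20 mm of its place, its underside less than 20 mm above the tray floor (x of bracket in the frame of tray between -0.051 and -0.011 m and y of bracket in the frame of tray between -0.04 and 0 m and z of bracket in the frame of tray below 0.026 m and contact force between the fingers and bracket above 0.5 N), for 0.05 s.
At the end, for the whole second after the job is handed in: Both same-hand brackets lie flat on the tray floor, nested: each origin within 13 mm in the tray's x and y of its place, underside less than 4 mm above the floor, tilted under 7 degrees, in line with the tray within 11 degrees, at rest; the loaded bracket released (x of bracket in the frame of tray between -0.044 and -0.018 m and y of bracket in the frame of tray between -0.033 and -0.007 m and z of each of bracket, seated in the frame of tray below 0.01 m and angle between each of bracket, seated's own z axis and vertical below 0.12 rad and angle between the x axis of each of bracket, seated and the x axis of tray, either way round below 0.2 rad and linear speed of each of bracket, seated below 0.02 m/s and x of seated in the frame of tray between 0.018 and 0.044 m and y of seated in the frame of tray between 0.007 and 0.033 m and contact force between the fingers and bracket below 0.1 N); the robot touches nothing.
It fails at once if the mirror-image bracket is moved more than 25 mm (distance of mirror from where it was at the start of the episode above 0.025 m).
It fails at once if the seated bracket is lifted out of the tray (z of seated in the frame of tray above 0.018 m).
It also fails if it takes over 38 s, if anything falls off the work surface, if the arm or the gripper's body presses on something with over 40 N, if the wrist force passes 120 N, or if a joint passes its speed limit or range.

## Robot

A 6-joint arm with a two-finger parallel gripper is mounted at the origin on the work surface. World frame = base frame: x ahead of the robot, y to its left, z up, the work surface at z = 0. Lengths are in m, angles in rad, forces in N, time in s.
With the tool pointing down it reaches from about 0.4 to 0.825 m from the base axis. Payload 7 kg.
Tool frame: the origin (TCP) lies at the very end of the fingers, on their centre line; the grasp point (between the pads) lies 19 mm behind it; z points along the fingers, y is the direction in which the jaws open and shut (so a half turn about z gives the same grasp; the last joint's range is limited). The gripper opens to 88 mm and grips with 3 to 60 N. Pads are 19 mm wide; open, the fingers measure 130 mm over their backs; the gripper's body (78 mm by 193 mm) begins 47 mm behind the grasp point.
Start: joints at [1.393, 0.359, 0.012, 0, -1.224, -0.288], TCP at [0.303, 0.603, 0.227] pointing down, gripper open.
Joint ranges: [-3.07, 3.07], [-1.43, 2.12], [-1.02, 1.25], [-3.03, 1.67], [-3.05, -0], [-3.03, 3.03]. Speed limits (rad/s): [2.39, 2.39, 3.01, 3.14, 3.14, 3.14].

## Interface

Orientations are given as [roll, pitch, yaw] about the fixed x, y, z axes, in that order (R = Rz(yaw) Ry(pitch) Rx(roll)).
In Python, from station import arm gives the robot as it stands.
- The arm moves only by the shell command python3 -m inch 'ROWS' [FORCE]. ROWS is text: rows parted by semicolons, each of 7 numbers parted by spaces: the closure, from 0 (fully open) to 1 (shut), then the shift along the tool's x, y, z each as a share of 300 mm, from -1 to 1, then the turn, a rotation vector about the tool's x, y, z each as a share of 60 degrees, from -1 to 1. In form: grip tx ty tz rx ry rz; .... A call has 1 to 12 rows; each row is the pose to reach, as a shift and turn from the pose commanded when the call began, along the tool's axes at that moment; what a row does not reach only later rows make up. A row lasts 1/10 s, in which the tool goes at most 50 mm and 8.59 degrees, less where a joint would pass 70% of its speed; a pose out of reach is approached as far as the arm can. A call with a number of a shift or a turn outside -1 to 1 is refused whole. A call with a gripper value outside its range is refused whole. The fingers move at their own pace and stop on an object; FORCE is the grip in N (left out, the last holds). Time passes only in rows, so rows that repeat a pose let the fingers close. It gives the time, the measured TCP pose, the force and the opening at its end, in the units of the state.
- arm.get_state(): the state, without advancing time (a new reading comes with each control period).
- arm.grab_frame(name): name is "scene" or "top"; returns a dict with "img" (384x512x3 uint8, red, green, blue), "range_z" (384x512 float32, m along the optical axis (not along the pixel's ray), 0 where there is no reading), "fx", "fy", "cx", "cy" (pixels), "extrinsics" (4x4, takes a point from world to camera coordinates). Camera axes: x right, y up, looking along -z (the intrinsics and any distortion apply to the point x, -y, -z); pixel columns grow to the right and rows downward; lengths in m; the calibration is good to about 2 mm. A picture is of the moment at which its call begins.
- arm.job_done(): hands the job in, once; it reports no verdict.
The state is a dict: "t": time; "q": joint angles; "qd": joint speeds; "joint_efforts": joint torques, N m; "eef_pos": TCP position; "ee_rot": TCP orientation; "force": force on the tool from outside, world axes, zero at the start; "moment": the same for the moment, N m; "width": finger opening in m.
Only numpy, scipy, OpenCV 4.12 (cv2) and the standard library are available. Lean on these libraries where they do the work, as an engineer would, in place of code of your own. Each camera call takes 0.05 s, during which the arm holds its last target.

## Working session

There is one attempt and no reset: what is moved stays moved. The work goes in short steps, Python scripts to look and compute and a shell command to move; the robot and the scene stay as the last step left them, time stands still between calls to the robot, and variables do not carry over. Pictures are saved under pics/ and viewed, and the job is handed in when it is done.

```bash
mkdir -p pics; ls; python3 - <<'E'
from station import arm
import cv2,numpy as np
s=arm.get_state(); print({k:np.round(v,3).tolist() for k,v in s.items()})
for n in("top","scene"):
    f=arm.grab_frame(n); cv2.imwrite(f'pics/{n}0.png',f['img'][:,:,::-1])
    np.savez(f'{n}0.npz',**f)
    print(n,f['fx'],f['fy'],f['cx'],f['cy'],np.round(f['extrinsics'],4).tolist(),(f['range_z']>0).mean(),[k for k in f])
E
```

```text
pics
{'t': 0.0, 'q': [1.393, 0.359, 0.011, -0.0, -1.224, -0.288], 'qd': [0.0, 0.001, 0.0, -0.0, -0.001, 0.001], 'joint_efforts': [0.001, -58.271, 29.305, 6.997, 0.007, -0.0], 'eef_pos': [0.303, 0.603, 0.226], 'ee_rot': [3.14, -0.0, -0.466], 'force': [-0.38, -0.484, -0.358], 'moment': [0.009, -0.003, -0.022], 'width': 0.088}
top 393.8882707966689 393.8882707966689 251.4673461641358 196.04879490936622 [[-0.0251, -0.9997, -0.0039, 0.1028], [0.9891, -0.0254, 0.145, -0.5603], [-0.145, -0.0002, 0.9894, -1.1379], [0.0, 0.0, 0.0, 1.0]] 0.9957529703776041 ['img', 'range_z', 'fx', 'fy', 'cx', 'cy', 'extrinsics']
scene 449.55272937809957 449.55272937809957 258.2630915749109 183.5903064432643 [[0.8243, 0.5661, -0.0028, -0.5337], [-0.4151, 0.6077, 0.677, 0.1496], [0.385, -0.557, 0.7359, -1.3977], [0.0, 0.0, 0.0, 1.0]] 0.9958445231119791 ['img', 'range_z', 'fx', 'fy', 'cx', 'cy', 'extrinsics']
```

View pics/top0.png

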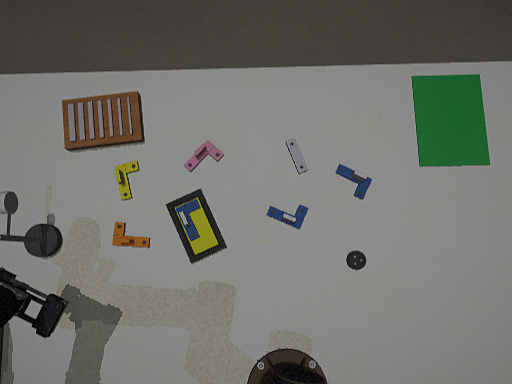

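View pics/scene0.png

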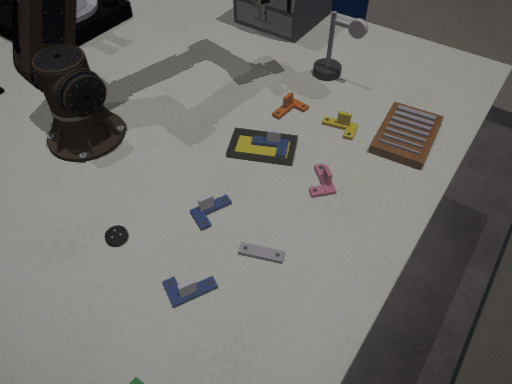

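```bash
cat > h.py <<'E'
import numpy as np,cv2
def rays(f,uv):
    uv=np.atleast_2d(np.array(uv,float)); E=f['extrinsics']; R=E[:3,:3];t=E[:3,3]
    d=np.c_[(uv[:,0]-f['cx'])/f['fx'],-(uv[:,1]-f['cy'])/f['fy'],-np.ones(len(uv))]
    return -R.T@t, d@R
def onplane(f,uv,z):
    o,d=rays(f,uv); s=(z-o[2])/d[:,2]; return o+d*s[:,None]
def cloud(f):
    h,w=f['range_z'].shape; v,u=np.mgrid[:h,:w]
    o,d=rays(f,np.c_[u.ravel(),v.ravel()]); return (o+d*f['range_z'].reshape(-1,1)).reshape(h,w,3)
def project(f,P):
    E=f['extrinsics']; c=np.atleast_2d(P)@E[:3,:3].T+E[:3,3]
    return np.c_[f['cx']+f['fx']*c[:,0]/-c[:,2], f['cy']+f['fy']*c[:,1]/c[:,2]]
E
python3 - <<'E'
import numpy as np,cv2
from h import *
f=np.load('top0.npz'); g=np.load('scene0.npz')
im=f['img'][:,:,::-1]
cv2.imwrite('pics/z1.png',cv2.resize(im[130:270,160:380],None,fx=3.6,fy=3.6,interpolation=cv2.INTER_CUBIC))
im2=g['img'][:,:,::-1]
cv2.imwrite('pics/z2.png',cv2.resize(im2[120:310,150:310],None,fx=3.1,fy=3.1,interpolation=cv2.INTER_CUBIC))
for nm,F in(('top',f),('scene',g)):
    hsv=cv2.cvtColor(F['img'],cv2.COLOR_RGB2HSV); m=cv2.inRange(hsv,(100,90,50),(130,255,255))
    n,l,st,c=cv2.connectedComponentsWithStats(m)
    C=cloud(F)
    for i in range(1,n):
        if st[i,4]>60:
            P=C[l==i]; print(nm,st[i],c[i].round(1),np.median(P,0).round(4))
E
```

```text
top [336 165  36  34 340] [355.  180.5] [ 0.6062 -0.2371  0.0107]
top [176 200  24  41 366] [189.  217.9] [0.5118 0.2774 0.0168]
top [267 205  41  24 353] [289.1 215.6] [ 0.5065 -0.0384  0.0106]
scene [252 136  37  19 224] [273.4 143.6] [0.5263 0.2762 0.0188]
scene [190 195  41  33 316] [207.4 211.2] [ 0.5095 -0.0464  0.0123]
scene [163 277  54  29 496] [185.9 289.8] [ 0.6165 -0.2459  0.0119]
```

View pics/z1.png

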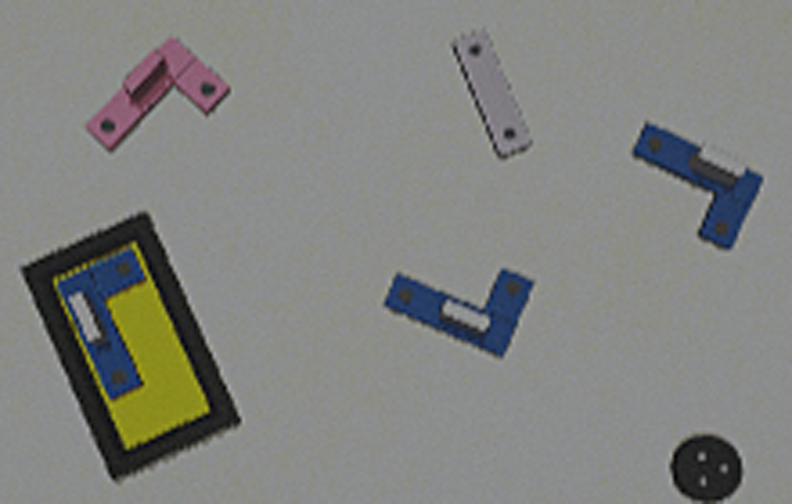

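View pics/z2.png

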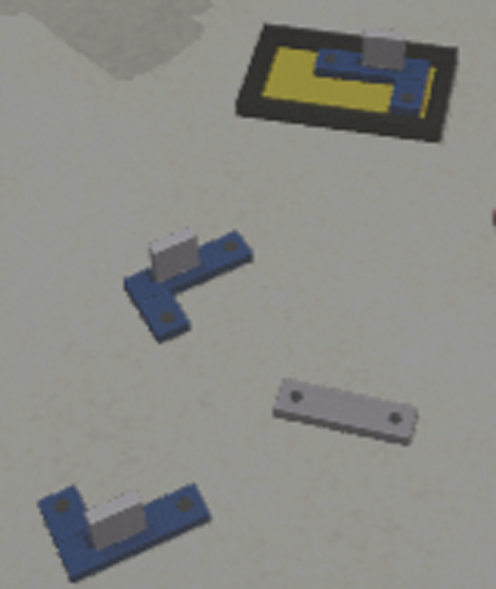

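```bash
cat > m.py <<'E'
from h import *
def tabs(F,c,r=0.06):
    C=cloud(F); z=C[...,2]; m=(z>c[2]+.040-.006)&(z<c[2]+.040+.008)&(np.hypot(C[...,0]-c[0],C[...,1]-c[1])<r)
    P=C[m][:,:2]; 
    if len(P)<5: return None
    v,w=np.linalg.eigh(np.cov(P.T)); a=w[:,1]
    rect=cv2.minAreaRect((P*1000).astype(np.float32))
    return len(P),P.mean(0).round(4),np.degrees(np.arctan2(a[1],a[0])).round(1),np.round(rect[0],1),np.round(rect[1],1)
def blue(F): return cv2.inRange(cv2.cvtColor(F['img'],cv2.COLOR_RGB2HSV),(100,90,40),(130,255,255))
def corners(F,mask,z,eps):
    cs,_=cv2.findContours(mask,cv2.RETR_EXTERNAL,cv2.CHAIN_APPROX_NONE); c=max(cs,key=cv2.contourArea)
    W=onplane(F,c[:,0],z)[:,:2]
    return W,cv2.approxPolyDP((W*1000).astype(np.float32),eps,True)[:,0]
E
python3 - <<'E'
from m import *
for n in('top','scene'):
    F=np.load(n+'0.npz')
    print(n)
    print(' B',tabs(F,(.61,-.24,.012))); print(' A',tabs(F,(.508,-.042,.012))); print(' S',tabs(F,(.515,.277,.018)))
    C=cloud(F); b=blue(F)>0
    for nm,c in(('B',(.61,-.24)),('A',(.508,-.042))):
        m=(np.hypot(C[...,0]-c[0],C[...,1]-c[1])<.09)&(C[...,2]>.006)&(C[...,2]<.03)&b
        m=cv2.morphologyEx(m.astype(np.uint8)*255,cv2.MORPH_CLOSE,np.ones((3,3)))
        W,p=corners(F,m,.012,8); print(nm,p.round(0).tolist(), 'rect',)
    g=cv2.cvtColor(F['img'],cv2.COLOR_RGB2GRAY)
    c=(.50,.245)
    m=(np.hypot(C[...,0]-c[0],C[...,1]-c[1])<.14)&(g<75)
    m=cv2.morphologyEx(m.astype(np.uint8)*255,cv2.MORPH_OPEN,np.ones((3,3)))
    W,p=corners(F,m,.018,10); r=cv2.minAreaRect((W*1000).astype(np.float32)); print('tray',p.round(0).tolist(),r)
    hs=cv2.cvtColor(F['img'],cv2.COLOR_RGB2HSV); y=cv2.inRange(hs,(20,120,60),(35,255,255))
    m=((y>0)&(np.hypot(C[...,0]-c[0],C[...,1]-c[1])<.12)).astype(np.uint8)*255
    W,p=corners(F,m,.006,6);print('yellow',p.round(0).tolist())
    bp=C[(b)&(np.hypot(C[...,0]-c[0],C[...,1]-c[1])<.12)]; print('seated blue z',np.median(bp[:,2]))
E
```

```text
top
 B (57, array([ 0.6174, -0.2381]), np.float64(62.7), array([ 617.6, -238.1]), array([39.7, 12.1]))
 A (55, array([ 0.4939, -0.021 ]), np.float64(64.8), array([494.6, -21. ]), array([39.3, 12.5]))
 S (57, array([0.5006, 0.2902]), np.float64(-154.4), array([500.4, 290.2]), array([38.8, 11.9]))
B [[657.0, -185.0], [635.0, -175.0], [606.0, -235.0], [562.0, -229.0], [552.0, -250.0], [611.0, -281.0], [609.0, -238.0], [622.0, -220.0], [640.0, -224.0]] rect
A [[526.0, -80.0], [536.0, -56.0], [502.0, -36.0], [496.0, -45.0], [481.0, -38.0], [494.0, -2.0], [509.0, -3.0], [512.0, -15.0], [535.0, 33.0], [511.0, 43.0], [466.0, -53.0]] rect
tray [[589.0, 242.0], [545.0, 346.0], [372.0, 274.0], [414.0, 172.0]] ((481.25799560546875, 259.20855712890625), (197.48353576660156, 116.70442962646484), 23.399839401245117)
yellow [[569.0, 257.0], [538.0, 247.0], [517.0, 281.0], [449.0, 248.0], [435.0, 272.0], [438.0, 281.0], [531.0, 324.0], [543.0, 318.0], [555.0, 290.0], [540.0, 324.0], [396.0, 266.0], [424.0, 197.0]]
seated blue z 0.016703730800630145
scene
 B (109, array([ 0.6214, -0.24  ]), np.float64
[... 198 characters left out ...]
7.8), array([503.9, 288.8]), array([39.9, 15.3]))
B [[553.0, -251.0], [613.0, -283.0], [661.0, -190.0], [636.0, -181.0], [621.0, -211.0], [634.0, -230.0], [616.0, -260.0], [565.0, -230.0]] rect
A [[512.0, 39.0], [500.0, 14.0], [507.0, -23.0], [467.0, -54.0], [527.0, -81.0], [538.0, -62.0], [504.0, -33.0], [536.0, 30.0]] rect
tray [[373.0, 272.0], [426.0, 157.0], [601.0, 232.0], [549.0, 347.0], [506.0, 329.0], [523.0, 291.0], [491.0, 274.0], [463.0, 311.0]] ((487.0595703125, 251.66848754882812), (195.91714477539062, 132.78309631347656), 23.315624237060547)
yellow [[397.0, 265.0], [422.0, 200.0], [532.0, 250.0], [516.0, 280.0], [454.0, 249.0], [430.0, 277.0]]
seated blue z 0.018834642257113843
```

```bash
python3 -m inch '0 0.05 0.046 0 0 0 0.05; 0 0.15 0.14 0 0 0 0.15; 0 0.27 0.25 0 0 0 0.27; 0 0.39 0.36 0 0 0 0.39; 0 0.51 0.47 0 0 0 0.51; 0 0.63 0.58 0 0 0 0.63; 0 0.74 0.69 0 0 0 0.74; 0 0.84 0.78 0 0 0 0.84; 0 0.92 0.86 0 0 0 0.92; 0 0.97 0.90 0 0 0 0.97; 0 1 0.93 0 0 0 1; 0 1 0.93 0 0 0 1' 25
cat > go.py <<'E'
# prints needed shift (share of 300mm, tool axes) and turn share to reach x y z yaw(deg)
import sys,numpy as np
from station import arm
from scipy.spatial.transform import Rotation as R
s=arm.get_state(); r=R.from_euler('xyz',s['ee_rot']); p=np.array(s['eef_pos'])
x,y,z,yaw=map(float,sys.argv[1:5])
T=R.from_euler('xyz',[np.pi,0,np.radians(yaw)])
print('t',s['t'],'pos',p.round(4),'rot',np.degrees(s['ee_rot']).round(1),'w',round(float(s['width']),4),'F',np.round(s['force'],1),'q',np.round(s['q'],2))
print('shift',(r.inv().apply(np.array([x,y,z])-p)/.3).round(3),'turn',(np.degrees((r.inv()*T).as_rotvec())/60).round(3))
E
python3 go.py .6185 -.2385 .12 -117
```

```text
t: 1.3
eef_pos: [0.446, 0.2179, 0.2264]
ee_rot: [3.141, -0.0, -1.515]
force: [-1.0, -0.1, -0.5]
width: 0.0876
t 1.3 pos [0.446  0.2179 0.2264] rot [180.   -0.  -86.8] w 0.0876 F [-1.  -0.1 -0.5] q [ 0.85  0.06 -0.37 -0.   -1.14 -0.8 ]
shift [ 1.551 -0.489  0.355] turn [ 0.    -0.     0.503]
```

```bash
python3 -m inch '0 0.05 -0.015 0 0 0 0.03; 0 0.17 -0.05 0 0 0 0.1; 0 0.31 -0.10 0 0 0 0.2; 0 0.45 -0.14 0 0 0 0.3; 0 0.59 -0.19 0 0 0 0.38; 0 0.72 -0.23 0 0 0 0.43; 0 0.83 -0.27 0 0 0 0.47; 0 0.92 -0.30 0 0 0 0.5; 0 0.97 -0.32 0 0 0 0.503; 0 1 -0.32 0 0 0 0.503; 0 1 -0.32 0 0 0 0.503'
python3 go.py .6185 -.2385 .12 -117
```

```text
t: 2.4
eef_pos: [0.559, -0.075, 0.2261]
ee_rot: [3.141, -0.001, -2.04]
force: [0.2, -0.6, -0.9]
width: 0.0874
t 2.4 pos [ 0.559  -0.075   0.2261] rot [ 180.    -0.  -116.9] w 0.0874 F [ 0.2 -0.6 -0.9] q [ 0.21  0.18 -0.24 -0.   -1.16 -0.68]
shift [ 0.397 -0.424  0.353] turn [ 0.001 -0.     0.002]
```

```bash
python3 -m inch '0 0.03 -0.03 0.02 0 0 0; 0 0.10 -0.11 0.08 0 0 0; 0 0.19 -0.2 0.16 0 0 0; 0 0.28 -0.3 0.25 0 0 0; 0 0.35 -0.37 0.31 0 0 0; 0 0.39 -0.41 0.34 0 0 0; 0 0.397 -0.424 0.353 0 0 0; 0 0.397 -0.424 0.353 0 0 0; 0 0.397 -0.424 0.353 0 0 0'
python3 go.py .6185 -.2385 .020 -117
python3 - <<'E'
from station import arm
import cv2
from m import *
f=arm.grab_frame('scene'); print(tabs(f,(.6185,-.2385,.012)))
cv2.imwrite('pics/s1.png',cv2.resize(f['img'][180:350,100:280,::-1],None,fx=3,fy=3))
E
```

```text
t: 3.3
eef_pos: [0.6191, -0.2376, 0.1216]
ee_rot: [-3.14, 0.0, -2.039]
force: [-0.3, 0.6, -0.1]
width: 0.0873
t 3.3 pos [ 0.6191 -0.2376  0.1216] rot [-179.9    0.  -116.8] w 0.0873 F [-0.3  0.6 -0.1] q [-0.07  0.42 -0.15  0.   -1.   -0.39]
shift [0.004 0.001 0.339] turn [-0.001  0.     0.003]
(12, array([ 0.6207, -0.2507]), np.float64(60.8), array([ 620.2, -250.9]), array([18.5,  2.5]))
```

View pics/s1.png

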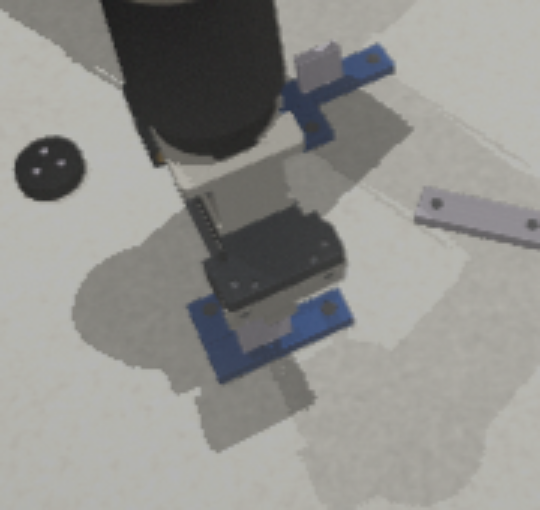

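The picture shows the near finger (crop px 280,255) directly over the bracket's tab (265,325). The jaws are straddling it, so I descend.

```bash
python3 -m inch '0 0 0 0.03 0 0 0; 0 0 0 0.1 0 0 0; 0 0 0 0.18 0 0 0; 0 0 0 0.25 0 0 0; 0 0 0 0.30 0 0 0; 0 0 0 0.325 0 0 0; 0 0 0 0.335 0 0 0; 0 0 0 0.335 0 0 0; 0 0 0 0.335 0 0 0'
python3 go.py .6185 -.2385 .020 -117
python3 - <<'E'
from station import arm
import cv2
f=arm.grab_frame('scene')
cv2.imwrite('pics/s2.png',cv2.resize(f['img'][180:350,100:280,::-1],None,fx=3,fy=3))
E
```

```text
t: 4.25
eef_pos: [0.6194, -0.2387, 0.0211]
ee_rot: [-3.14, 0.0, -2.039]
force: [-0.3, 0.2, 1.2]
width: 0.0875
t 4.25 pos [ 0.6194 -0.2387  0.0211] rot [-179.9    0.  -116.9] w 0.0875 F [-0.3  0.2  1.2] q [-0.07  0.52 -0.24  0.   -0.8  -0.39]
shift [0.001 0.003 0.004] turn [-0.001  0.     0.002]
```

View pics/s2.png

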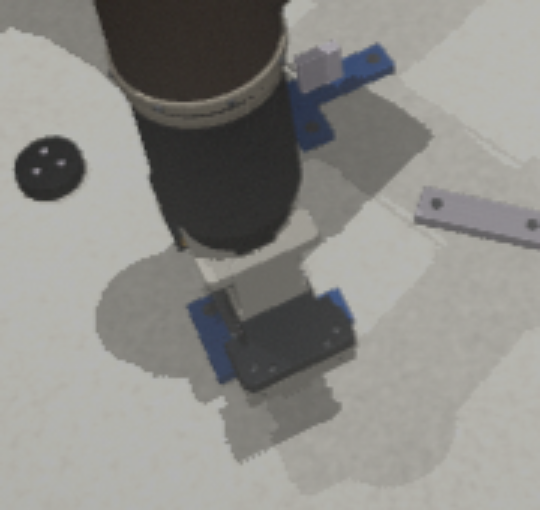

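The fingers are down around the tab and the plate hasn't moved (its left edge is still at about 190,305), so I close the gripper.

```bash
python3 -m inch '0.5 0 0 0 0 0 0; 1 0 0 0 0 0 0; 1 0 0 0 0 0 0; 1 0 0 0 0 0 0; 1 0 0 0 0 0 0; 1 0 0 0 0 0 0; 1 0 0 0 0 0 0; 1 0 0 0 0 0 0; 1 0 0 0 0 0 0; 1 0 0 0 0 0 0' 40
python3 go.py .6185 -.2385 .020 -117
```

```text
t: 5.3
eef_pos: [0.6189, -0.2387, 0.0202]
ee_rot: [-3.141, 0.0, -2.04]
force: [0.2, 0.1, -0.8]
width: 0.013
t 5.3 pos [ 0.6189 -0.2387  0.0202] rot [-180.     0.  -116.9] w 0.013 F [ 0.2  0.1 -0.8] q [-0.07  0.52 -0.24  0.   -0.8  -0.39]
shift [0.    0.001 0.001] turn [-0.     0.     0.002]
```

```bash
python3 -m inch '1 0 0 -0.02 0 0 0; 1 0 0 -0.07 0 0 0; 1 0 0 -0.14 0 0 0; 1 0 0 -0.22 0 0 0; 1 0 0 -0.30 0 0 0; 1 0 0 -0.36 0 0 0; 1 0 0 -0.39 0 0 0; 1 0 0 -0.4 0 0 0; 1 0 0 -0.4 0 0 0; 1 0 0 -0.4 0 0 0'
python3 go.py .461 .2283 .14 -156.6
python3 - <<'E'
from station import arm
import cv2
from h import *
f=arm.grab_frame('scene'); np.savez('s3.npz',**f)
cv2.imwrite('pics/s3.png',cv2.resize(f['img'][120:330,100:300,::-1],None,fx=2.8,fy=2.8))
E
```

```text
t: 6.3
eef_pos: [0.618, -0.2385, 0.1391]
ee_rot: [3.14, -0.0, -2.04]
force: [0.5, 1.0, -3.2]
width: 0.0118
t 6.3 pos [ 0.618  -0.2385  0.1391] rot [ 179.9   -0.  -116.9] w 0.0118 F [ 0.5  1.  -3.2] q [-0.07  0.4  -0.13 -0.   -1.04 -0.39]
shift [-1.151e+00  1.170e+00 -1.000e-03] turn [ 0.001 -0.001  0.662]
```

View pics/s3.png

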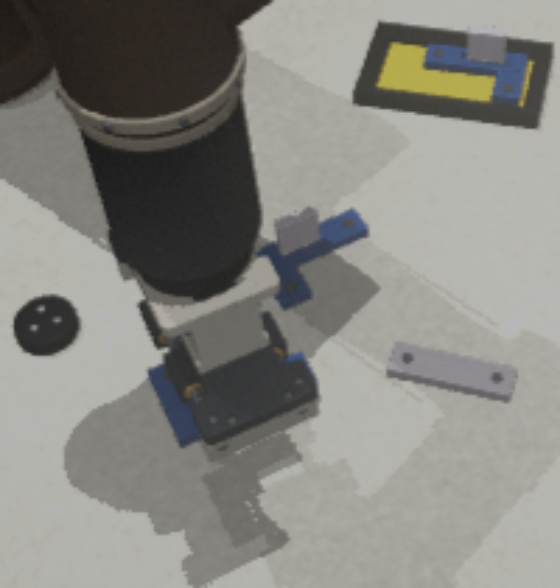

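The bracket is held and level at px (230,400). The mirror bracket at (310,240) hasn't moved. Carrying to the tray.

```bash
python3 -m inch '1 -0.03 0.03 0 0 0 0.02; 1 -0.1 0.1 0 0 0 0.06; 1 -0.19 0.19 0 0 0 0.11; 1 -0.29 0.29 0 0 0 0.17; 1 -0.39 0.39 0 0 0 0.23; 1 -0.49 0.49 0 0 0 0.3; 1 -0.58 0.58 0 0 0 0.37; 1 -0.66 0.66 0 0 0 0.43; 1 -0.73 0.73 0 0 0 0.49; 1 -0.78 0.78 0 0 0 0.53; 1 -0.8 0.8 0 0 0 0.55; 1 -0.8 0.8 0 0 0 0.55'
python3 go.py .461 .2283 .14 -156.6
```

```text
t: 7.55
eef_pos: [0.5125, 0.0849, 0.1396]
ee_rot: [3.141, -0.001, -2.614]
force: [0.4, -0.4, -2.7]
width: 0.0116
t 7.55 pos [0.5125 0.0849 0.1396] rot [ 1.800e+02 -1.000e-01 -1.498e+02] w 0.0116 F [ 0.4 -0.4 -2.7] q [ 0.54  0.18 -0.45 -0.   -0.94 -1.59]
shift [-0.092  0.499 -0.001] turn [ 0.    -0.001  0.114]
```

```bash
python3 -m inch '1 -0.005 0.03 0 0 0 0.01; 1 -0.02 0.1 0 0 0 0.03; 1 -0.04 0.19 0 0 0 0.05; 1 -0.055 0.29 0 0 0 0.07; 1 -0.07 0.38 0 0 0 0.09; 1 -0.083 0.45 0 0 0 0.1; 1 -0.09 0.49 0 0 0 0.114; 1 -0.092 0.499 0 0 0 0.114; 1 -0.092 0.499 0 0 0 0.114; 1 -0.092 0.499 0 0 0 0.114'
python3 go.py .461 .2283 .14 -156.6
python3 - <<'E'
from station import arm
import cv2
from m import *
for n in('scene','top'):
    f=arm.grab_frame(n); np.savez(n+'4.npz',**f)
    if n=='scene':cv2.imwrite('pics/s4.png',cv2.resize(f['img'][60:260,150:350,::-1],None,fx=2.9,fy=2.9,interpolation=cv2.INTER_CUBIC))
    else: cv2.imwrite('pics/t4.png',cv2.resize(f['img'][150:300,110:290,::-1],None,fx=3.3,fy=3.3,interpolation=cv2.INTER_CUBIC))
    C=cloud(f); b=blue(f)>0
    m=b&(np.hypot(C[...,0]-.46,C[...,1]-.23)<.12)&(C[...,2]>.08)
    P=C[m]; print(n,len(P), P.mean(0).round(3) if len(P) else '')
    if len(P)>30:
        A=np.c_[P[:,:2],np.ones(len(P))]; t=P[P[:,2]>.12]; c=np.linalg.lstsq(A,P[:,2],rcond=None)[0]; print('plane',c.round(3))
E
```

```text
t: 8.55
eef_pos: [0.4619, 0.2266, 0.14]
ee_rot: [-3.141, -0.0, -2.735]
force: [0.9, 0.3, -2.7]
width: 0.0118
t 8.55 pos [0.4619 0.2266 0.14  ] rot [-180.    -0.  -156.7] w 0.0118 F [ 0.9  0.3 -2.7] q [ 0.84  0.17 -0.46  0.   -0.94 -2.  ]
shift [ 0.001  0.006 -0.   ] turn [-0.    -0.    -0.002]
scene 149 [0.483 0.23  0.132]
plane [-0.008  0.029  0.129]
top 133 [0.419 0.229 0.146]
plane [-2.206 -1.557  1.427]
```

View pics/s4.png

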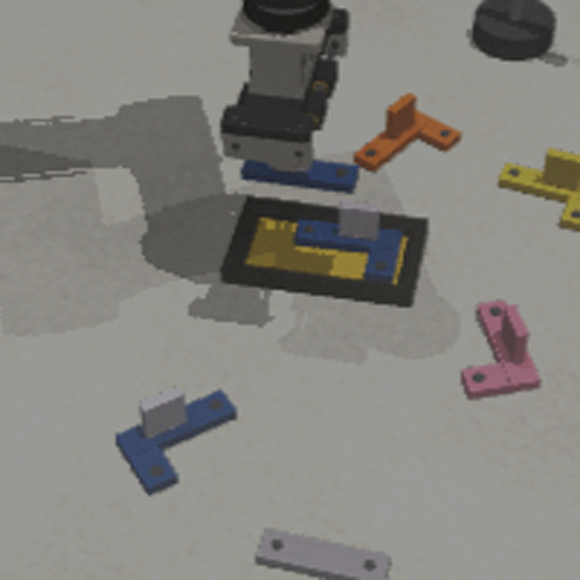

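View pics/t4.png

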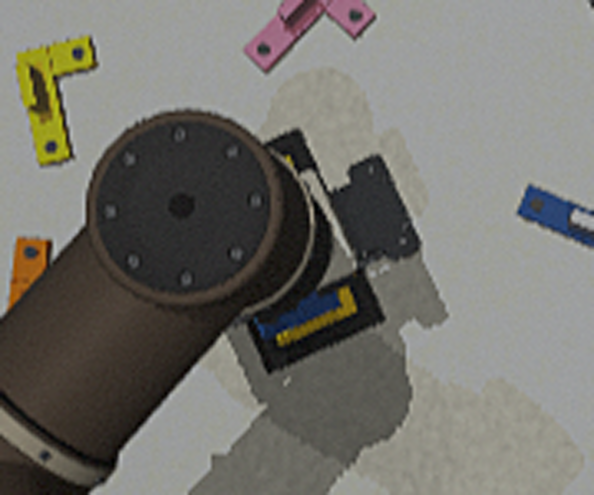

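```bash
python3 - <<'E'
from m import *
f=np.load('scene4.npz'); C=cloud(f); b=blue(f)>0
m=b&(np.hypot(C[...,0]-.46,C[...,1]-.23)<.12)&(C[...,2]>.10)
W=onplane(f,np.argwhere(m)[:,::-1],.132)[:,:2]
a=np.radians(23.3); R=np.array([[np.cos(a),np.sin(a)],[-np.sin(a),np.cos(a)]])
L=(W-[.4619,.2266])@R.T*1000
print('held, in frame at TCP: x',np.percentile(L[:,0],[0,2,98,100]).round(1),'y',np.percentile(L[:,1],[0,2,50,98,100]).round(1))
W0,p=corners(f,m.astype(np.uint8)*255,.132,5); print(((p/1000-[.4619,.2266])@R.T*1000).round(0).tolist())
# seated tab again, from scene, top-face pts only
print(tabs(f,(.5015,.289,.018)))
# blue seated outline in tray frame
t=(.4815,.259)
m=b&(C[...,2]<.03)&(np.hypot(C[...,0]-.5,C[...,1]-.28)<.11)
W1,p=corners(f,m.astype(np.uint8)*255,.018,6); print('seated corners tray frame',((p/1000-t)@R.T*1000).round(0).tolist())
g=np.load('scene0.npz');
for z,c in ((.018,'rim'),):
    gr=cv2.cvtColor(g['img'],cv2.COLOR_RGB2GRAY);CC=cloud(g)
    m=(np.hypot(CC[...,0]-.48,CC[...,1]-.26)<.14)&(gr<75)
    W2,p=corners(g,cv2.morphologyEx(m.astype(np.uint8)*255,cv2.MORPH_OPEN,np.ones((3,3))),z,8);print('rim',((p/1000-t)@R.T*1000).round(0).tolist())
E
```

```text
held, in frame at TCP: x [-41.6 -39.   63.8  65. ] y [-25.3 -23.8  -7.4  11.7  12.7]
[[11.0, -15.0], [64.0, -14.0], [65.0, 13.0], [23.0, 9.0]]
(57, array([0.5048, 0.2879]), np.float64(-153.9), array([504.4, 288.8]), array([39.4, 15.1]))
seated corners tray frame [[-32.0, 29.0], [-30.0, 6.0], [43.0, 7.0], [49.0, -32.0], [73.0, -31.0], [72.0, 31.0], [54.0, 32.0], [51.0, 13.0], [8.0, 14.0], [8.0, 32.0]]
rim [[-94.0, 55.0], [-91.0, -72.0], [45.0, -75.0], [66.0, -62.0], [71.0, -74.0], [99.0, -72.0], [96.0, 54.0], [50.0, 54.0], [51.0, 13.0], [15.0, 10.0], [3.0, 55.0]]
```

```bash
python3 -m inch '1 0.001 0.003 0.02 0 0 0; 1 0.001 0.006 0.07 0 0 0; 1 0.001 0.006 0.13 0 0 0; 1 0.001 0.006 0.19 0 0 0; 1 0.001 0.006 0.24 0 0 0; 1 0.001 0.006 0.27 0 0 0; 1 0.001 0.006 0.29 0 0 0; 1 0.001 0.006 0.30 0 0 0; 1 0.001 0.006 0.30 0 0 0; 1 0.001 0.006 0.30 0 0 0'
python3 go.py .461 .2283 .026 -156.6
python3 - <<'E'
from station import arm
import cv2
from m import *
f=arm.grab_frame('scene'); np.savez('s5.npz',**f)
cv2.imwrite('pics/s5.png',cv2.resize(f['img'][80:180,200:320,::-1],None,fx=5,fy=5,interpolation=cv2.INTER_CUBIC))
E
```

```text
t: 9.65
eef_pos: [0.4611, 0.2291, 0.0507]
ee_rot: [3.141, 0.001, -2.735]
force: [0.4, -0.7, -3.4]
width: 0.0116
t 9.65 pos [0.4611 0.2291 0.0507] rot [ 180.     0.  -156.7] w 0.0116 F [ 0.4 -0.7 -3.4] q [ 0.84  0.29 -0.56  0.   -0.72 -2.01]
shift [ 0.001 -0.002  0.082] turn [ 0.     0.001 -0.002]
```

View pics/s5.png

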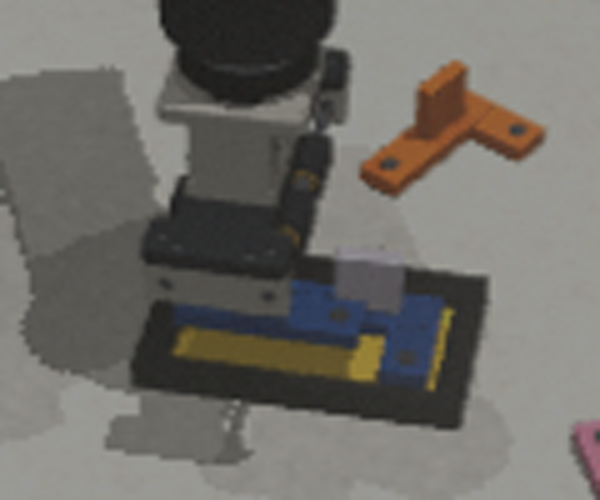

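```bash
python3 -m inch '1 0 0 0.01 0 0 0; 1 0 0 0.025 0 0 0; 1 0 0 0.04 0 0 0; 1 0 0 0.05 0 0 0; 1 0 0 0.06 0 0 0; 1 0 0 0.065 0 0 0; 1 0 0 0.07 0 0 0; 1 0 0 0.07 0 0 0; 1 0 0 0.07 0 0 0'
python3 go.py .461 .2283 .026 -156.6
python3 - <<'E'
from station import arm
import cv2
from m import *
f=arm.grab_frame('scene'); np.savez('s6.npz',**f)
cv2.imwrite('pics/s6.png',cv2.resize(f['img'][80:180,200:320,::-1],None,fx=5,fy=5,interpolation=cv2.INTER_CUBIC))
E
```

```text
t: 10.6
eef_pos: [0.4609, 0.2288, 0.0292]
ee_rot: [3.142, 0.0, -2.735]
force: [0.4, 0.1, -3.0]
width: 0.0119
t 10.6 pos [0.4609 0.2288 0.0292] rot [ 180.     0.  -156.7] w 0.0119 F [ 0.4  0.1 -3. ] q [ 0.84  0.32 -0.58  0.   -0.67 -2.01]
shift [ 0.    -0.002  0.011] turn [ 0.     0.    -0.002]
```

View pics/s6.png

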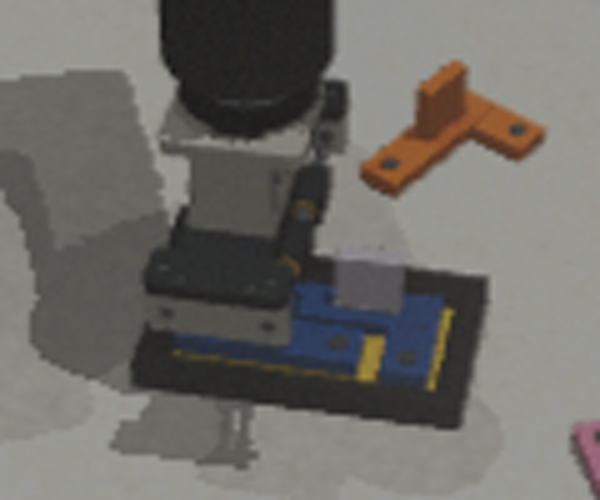

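The bracket is inside the pocket with an even yellow gap of about 10 mm to the seated one (370,355). No side force shows, so I finish lowering.

```bash
python3 -m inch '1 0 0 0.003 0 0 0; 1 0 0 0.006 0 0 0; 1 0 0 0.009 0 0 0; 1 0 0 0.011 0 0 0; 1 0 0 0.012 0 0 0; 1 0 0 0.012 0 0 0; 1 0 0 0.012 0 0 0'
python3 go.py .461 .2283 .026 -156.6
```

```text
t: 11.35
eef_pos: [0.4608, 0.2288, 0.0262]
ee_rot: [-3.142, 0.0, -2.735]
force: [-3.4, -1.3, 6.4]
width: 0.0115
t 11.35 pos [0.4608 0.2288 0.0262] rot [-180.     0.  -156.7] w 0.0115 F [-3.4 -1.3  6.4] q [ 0.84  0.32 -0.58  0.   -0.66 -2.01]
shift [ 0.    -0.002  0.001] turn [-0.     0.    -0.002]
```

Floor contact (Fz went from -3 to +6 N). Opening the gripper part-way and rising.

```bash
python3 -m inch '0.8 0 0 0 0 0 0; 0.6 0 0 0 0 0 0; 0.5 0 0 0 0 0 0; 0.5 0 0 0 0 0 0; 0.5 0 0 0 0 0 0; 0.5 0 0 0 0 0 0; 0.5 0 0 0 0 0 0'
python3 go.py .461 .2283 .026 -156.6
```

```text
t: 12.05
eef_pos: [0.4608, 0.2288, 0.0255]
ee_rot: [3.142, 0.0, -2.735]
force: [-0.8, -0.8, 0.1]
width: 0.0435
t 12.05 pos [0.4608 0.2288 0.0255] rot [ 180.     0.  -156.7] w 0.0435 F [-0.8 -0.8  0.1] q [ 0.84  0.32 -0.58 -0.   -0.66 -2.01]
shift [ 0.    -0.002 -0.002] turn [ 0.     0.    -0.002]
```

```bash
python3 -m inch '0.5 0 0 -0.03 0 0 0; 0.5 0 0 -0.08 0 0 0; 0.5 0 0 -0.16 0 0 0; 0.5 0 0 -0.26 0 0 0; 0.5 0 0 -0.36 0 0 0; 0.5 0 -0.08 -0.46 0 0 0; 0.5 0 -0.2 -0.5 0 0 0; 0.5 0 -0.34 -0.5 0 0 0; 0.5 0 -0.48 -0.5 0 0 0; 0.5 0 -0.62 -0.5 0 0 0; 0.5 0 -0.74 -0.5 0 0 0; 0.5 0 -0.8 -0.5 0 0 0'
python3 -m inch '0.5 0 0 0 0 0 0; 0.5 0 0 0 0 0 0; 0.5 0 0 0 0 0 0'
python3 - <<'E'
from station import arm
import cv2
from m import *
a=np.radians(23.4); R=np.array([[np.cos(a),np.sin(a)],[-np.sin(a),np.cos(a)]])
out=[]
for n in('scene','top'):
    f=arm.grab_frame(n); np.savez(n+'7.npz',**f)
    im=f['img'][100:240,200:380] if n=='scene' else f['img'][150:290,110:290]
    out.append(cv2.resize(im[:,:,::-1],None,fx=4,fy=4,interpolation=cv2.INTER_CUBIC)[:560,:400 if n=='scene' else 720])
    cv2.imwrite(f'pics/{n}7.png',out[-1])
    for nm,c in(('bracket',(.461,.2283,.018)),('seated',(.5015,.289,.018)),('mirror',(.495,-.022,.012))):
        r=tabs(f,c,.035)
        if r: print(n,nm,r, ((r[3]/1000-[.4815,.259])@R.T*1000).round(1))
    C=cloud(f);b=blue(f)>0
    m=b&(np.hypot(C[...,0]-.48,C[...,1]-.26)<.13); P=C[m]
    q=(P[:,:2]-[.4815,.259])@R.T
    for nm,k in(('bracket',q[:,1]<-.005),('seated',q[:,1]>.005)):
        P2=P[k]
        P2=P2[P2[:,2]>.012]; cc=np.linalg.lstsq(np.c_[P2[:,:2]-P2[:,:2].mean(0),np.ones(len(P2))],P2[:,2],rcond=None)[0]; print(n,nm,len(P2),'slope,top z',cc.round(4))
E
```

```text
t: 13.25
eef_pos: [0.5563, 0.0058, 0.1762]
ee_rot: [-3.141, 0.0, -2.737]
force: [-0.5, 1.0, 0.0]
width: 0.0436
t: 13.55
eef_pos: [0.5555, 0.0089, 0.1759]
ee_rot: [3.142, 0.0, -2.735]
force: [-0.7, -0.4, -0.4]
width: 0.0437
scene bracket (49, array([0.4638, 0.2283]), np.float64(-152.3), array([460.6, 228.3]), array([38.8, 13.9])) [-31.4 -19.9]
scene seated (59, array([0.5044, 0.2878]), np.float64(-153.4), array([503.9, 288.5]), array([39.7, 15.9])) [32.3 18.2]
scene mirror (76, array([ 0.4988, -0.0221]), np.float64(63.0), array([497.7, -21.5]), array([39., 15.])) [ -96.5 -263.9]
scene bracket 207 slope,top z [ 0.0072 -0.0031  0.0184]
scene seated 140 slope,top z [ 0.0022 -0.0044  0.0186]
top mirror (55, array([ 0.4943, -0.0205]), np.float64(65.4), array([494.3, -20.8]), array([39.3, 11.9])) [ -99.4 -261.9]
top bracket 0 slope,top z [0. 0. 0.]
top seated 0 slope,top z [0. 0. 0.]<stdin>:19: RuntimeWarning: Mean of empty slice.
  ret = um.true_divide(
```

View pics/scene7.png

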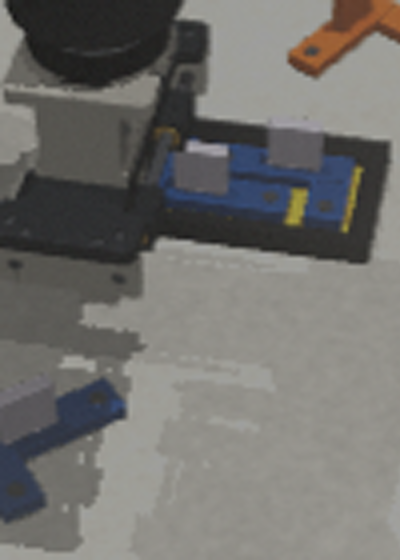

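View pics/top7.png

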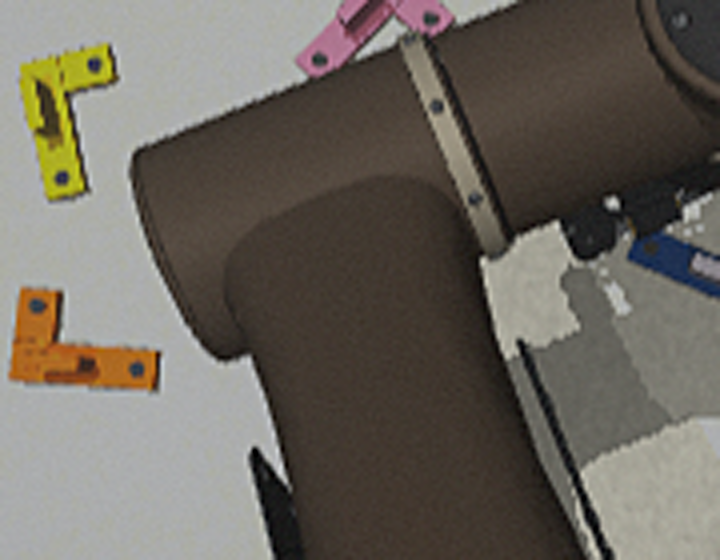

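The scene view shows both brackets flat and nested, with tabs at crop px (202,168) and (295,143). The top view of the tray is blocked by the arm. The scene measurements are clear enough, so I hand in.

```bash
python3 - <<'E'
from station import arm
print(arm.job_done())
E
```

```text
the job is handed in; nothing more can be done
None
```

I picked the loose blue bracket of the matching hand (at about x 0.62, y -0.24 m), carried it over, and lowered it into the gap while still gripped. Floor contact showed as about 6 N upward on the wrist. I then opened the fingers, rose clear and handed in at about 13.7 s.

**Last checks, scene camera, tray frame:**

| Item | Measured | Wanted |
|---|---|---|
| Loaded bracket | (-31.4, -19.9) mm | (-31, -20) mm |
| Seated bracket | (32.3, 18.2) mm | (31, 20) mm |
| Top faces above the bench | 18.4 mm (loaded), 18.6 mm (seated) | 18 mm |
| Slope | under 0.01 rad, both | under 0.12 rad |

- **Mirror bracket:** it measured within about 0.5 mm of where it started, in both cameras.
- **Gripper:** it was open to 44 mm and clear of everything, and the force reading was about zero.
- **What the checks missed:** the arm hid the tray from the top camera, so the final tray check rests on the scene view alone. Tab positions from that view are biased by 2–3 mm towards the camera. Heading was judged only roughly, from the tab: it looked about 4° off the tray's line, but the seated bracket showed about 3° in the same view.

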